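# Fit the calibration hoods to the gas detectors and set half flow

### The arm

A 6-joint arm with a two-finger parallel gripper is mounted at the origin on the work surface. World frame = base frame: x ahead of the robot, y to its left, z up, the work surface at z = 0. Lengths are in mm, angles in rad, forces in N, time in s.
With the tool pointing down it reaches from about 275 to 975 mm from the base axis. Payload 8.4 kg.
Tool frame: the origin (TCP) lies at the very end of the fingers, on their centre line; the grasp point (between the pads) lies 19 mm behind it; z points along the fingers, y is the line along which they close (so a half turn about z gives the same grasp; the last joint's range is limited). The gripper opens to 92 mm and grips with 3 to 60 N. Pads are 20 mm wide; open, the fingers measure 128 mm over their backs; the gripper's body (75 mm by 189 mm) begins 69 mm behind the grasp point.
Start: joints at [1.318, 0.353, 1.633, -0, 1.155, -0.002], TCP at [155.11, 605.449, 174.883] pointing down, gripper open.
Joint ranges: [-2.63, 2.63], [-0.92, 2.1], [0.06, 2.66], [-1.3, 4.44], [0, 2.69], [-3.02, 3.02]. Speed limits (rad/s): [2.22, 2.22, 2.79, 3.14, 3.14, 3.14].

### API

Orientations are given as a unit quaternion [w, x, y, z].
In Python, from bench import env gives the robot as it stands.
- The arm moves only by the shell command python3 steer.py 'ROWS' [OPENING] [FORCE]. ROWS is rows parted by semicolons, their numbers by spaces, 1 to 20 of them, each of 6 numbers: dx, dy, dz in mm, then a rotation vector rx, ry, rz in rad; each row shifts and turns the commanded pose from where the row before left it, along the tool's axes as they then stand; what a row does not reach is not made up. A row lasts 1/10 s, in which the tool goes at most 50 mm and 0.15 rad, less where a joint would pass 70% of its speed; a pose out of reach is approached as far as the arm can. OPENING is the opening from 0.0 (shut) to 1.0 (fully open), set as the command begins (- or left out keeps the last). The fingers move at their own pace and stop on an object; FORCE is the grip in N (left out, the last holds). Time passes only in rows, so rows that do not move let the fingers close. It prints the time, the measured TCP pose, the force, the opening and the grip force at its end.
- env.observe(): the state, without advancing time (a new reading comes with each control period).
- env.get_image(name): name is "scene" or "side" or "wrist"; returns a dict with "frame" (480x640x3 uint8, red, green, blue), "vertical_fov" (degrees; the focal length in pixels is half the picture's height over the tangent of half this angle, whatever the lens; pixels are square), "cx", "cy" (the principal point, pixels), "k1" (the pictures are not rectified: a ray, as slopes to the right and down, at radius r is drawn at 1 + k1 r^2 times it, then the intrinsics apply), "R" (3x3) and "t" (3): a world point X has camera coordinates R X + t. Camera axes: x right, y down, z forward; pixel columns grow to the right and rows downward; lengths in mm; the calibration is good to about 2 mm. A picture is of the moment at which its call begins. There is no depth.
- env.sign_off(): hands the job in; it is judged then, once.
The state is a dict: "time": time; "joint_pos": joint angles; "qd": joint speeds; "tau": joint torques, N m; "ee_pos": TCP position; "eef_rot": TCP orientation; "ft_force": force on the tool from outside, world axes, zero at the start; "torque": the same for the moment, N m; "width": opening from 0.0 (shut) to 1.0 (fully open); "finger_force": force on a finger pad.
Only numpy, scipy, OpenCV 4.12 (cv2) and the standard library are available. Lean on these libraries where they do the work, as an engineer would, in place of code of your own. Each camera call takes 0.05 s, during which the arm holds its last target. There are 200 camera calls.

### The job

Two gas detectors stand in sloping stands for calibration: put on each sensor head the white hood whose shape and size match it, fully down and square on the detector. Once both hoods are on, and not before, turn the gas valve's lever until it stands straight up (half flow). Leave the hood that matches neither, and everything else on the bench, where it is.

Things in the scene. Friction and masses are not known exactly. Their poses are not given: they have to be found in the camera images.
- hood_rect: White hood, open side down, rectangular: 56 (x) by 80 (y), inside 48 by 72. Origin: centre of the open underside, z up. Roof top at z 18 (roof and walls 4 thick, inside 14 deep). On the roof a grip rib 44 long (x) by 16 thick (y), centred, top at z 52; brass gas inlet, 10 diameter, sticks 10 out of its +x end at z 40. 90 g. mm.
- hood_round: White hood, open side down, smaller round one: 68 diameter, inside 60. Origin: centre of the open underside, z up. Roof top at z 18 (roof and walls 4 thick, inside 14 deep). On the roof a grip rib 44 long (x) by 16 thick (y), centred, top at z 52; brass gas inlet, 10 diameter, sticks 10 out of its +x end at z 40. 90 g. mm.
- hood_wide: White hood, open side down, larger round one: 90 diameter, inside 82; matches neither detector. Origin: centre of the open underside, z up. Roof top at z 18 (roof and walls 4 thick, inside 14 deep). On the roof a grip rib 44 long (x) by 16 thick (y), centred, top at z 52; brass gas inlet, 10 diameter, sticks 10 out of its +x end at z 40. 90 g. mm.
- detector_rect: Orange gas detector, 124 x 84 x 34 thick, fixed on a metal stand sloping 28 deg: -x end low and near the robot, z square out of its face, up and towards the robot. Origin: centre of its back, 62 above the table. Black rectangular 40 (x) by 64 (y) sensor head centred at x 22, y 0, top at z 50, 16 proud. With its hood fully down (roof on head) the hood's origin is at 22, 0, 36 here. mm.
- detector_round: Orange gas detector, 124 x 84 x 34 thick, fixed on a metal stand sloping 28 deg: -x end low and near the robot, z square out of its face, up and towards the robot. Origin: centre of its back, 62 above the table. Black round 52 diameter sensor head centred at x 22, y 0, top at z 50, 16 proud. With its hood fully down (roof on head) the hood's origin is at 22, 0, 36 here. mm.
- valve: Grey gas valve block, 85 (x) x 76 (y) x 50 high, fixed to the table, with two aluminium discs (radius 34, outer faces at y +-28.5) round the lever pivot and a brass outlet on the far side. Origin: centre of its underside; the pivot lies 55 above it, along y. -x faces roughly to the robot. mm.
- lever (a joint): Lever of the valve. 0 = closed, leaning 0.7 rad from vertical towards the valve's -x side (the robot); 0.7 = straight up, half flow; 1.4 = leaning 0.7 rad away, full flow. Stays where it is left (about 1.5 N at the grip to move it).
- lever_grip (a point): Middle of the lever's black grip, 85 from the pivot; the grip is 16 wide along the valve's y, 14 thick, 45 long along the lever, ending 105 from the pivot. mm.
- screwdriver: Bystander: screwdriver, 160 long, lying between the hoods (mm).
- wrench: Bystander: steel wrench, 150 long, lying between the hoods (mm).
- jar: Bystander: small closed jar, 42 diameter, 60 high, between the stands (sizes in mm). Origin: centre of its underside.
- tape: Bystander: roll of clear tape, 52 diameter, 24 high, lying flat between the stands (sizes in mm). Origin: centre of its underside.
- squeeze_bottle: Bystander: white plastic bottle, 64 diameter, 170 high, at the left (sizes in mm). Origin: centre of its underside.
- big_bottle: Bystander: white bottle with red cap, 80 diameter, 190 high, at the right (sizes in mm). Origin: centre of its underside.

How it is judged:
By the outcome, as a careful person would: the job done as asked, in the order asked, and still so for the second after the job is handed in, with the robot touching nothing.
It also fails if it takes over 72 s, if anything falls off the work surface, if the arm or the gripper's body presses on something with over 40 N, if the wrist force passes 120 N, or if a joint passes its speed limit or range.

## Working session

There is one attempt and no reset: what is moved stays moved. The work goes in short steps, Python scripts to look and compute and a shell command to move; the robot and the scene stay as the last step left them, time stands still between calls to the robot, and variables do not carry over. Pictures are saved under pics/ and viewed, at most 10 in all, crops included, and the job is handed in when it is done.

```bash
ls; mkdir -p pics; python3 - <<'E'
from bench import env
import cv2,numpy as np
for n in ("scene","side","wrist"):
    d=env.get_image(n); cv2.imwrite(f"pics/{n}0.png",d["frame"][:,:,::-1])
    print(n,d["vertical_fov"],d["cx"],d["cy"],d["k1"],np.round(d["R"],3).tolist(),np.round(d["t"],1).tolist())
print(env.observe())
E
```

```text
bench.py
pics
steer.py
scene 53.92376577959611 314.7140085094481 238.97145753342986 -0.1116600924444215 [[0.712, 0.702, -0.005], [0.514, -0.527, -0.677], [-0.477, 0.479, -0.736]] [-422.1, -207.8, 1496.2]
side 45.88638372043311 325.2296255841745 247.12477763071863 -0.13391580760589028 [[0.95, -0.311, 0.01], [-0.221, -0.698, -0.681], [0.219, 0.645, -0.732]] [-535.2, 185.1, 1334.7]
wrist 59.7799613768577 326.0820582221379 237.18625500103906 -0.002439073968226775 [[0.248, 0.969, -0.001], [0.935, -0.24, 0.261], [0.253, -0.065, -0.965]] [-623.0, -29.9, 390.4]
{'time': 0.15, 'joint_pos': array([ 1.31761544e+00,  3.53480152e-01,  1.63393168e+00,  2.70406356e-05,
        1.15522381e+00, -2.40139024e-03]), 'qd': array([-5.06462370e-04, -1.94639304e-03, -2.33487769e-03,  1.34340808e-03,
       -3.75705930e-04,  4.81266027e-05]), 'tau': array([ 6.42670966e-04, -5.94208789e+01, -3.34469497e+01,  6.98672771e-02,
        2.03629379e-02, -9.65464142e-05]), 'ee_pos': array([154.9875943 , 605.05312398, 174.35527545]), 'eef_rot': array([-7.87274238e-05,  1.25066834e-01,  9.92148182e-01, -5.15669458e-04]), 'ft_force': array([ 0.78103062, -0.22472933,  0.71894955]), 'torque': array([-0.04384712, -0.01650934,  0.03126109]), 'finger_force': 0.0, 'width': 1.002554635555488}
```
View pics/scene0.png

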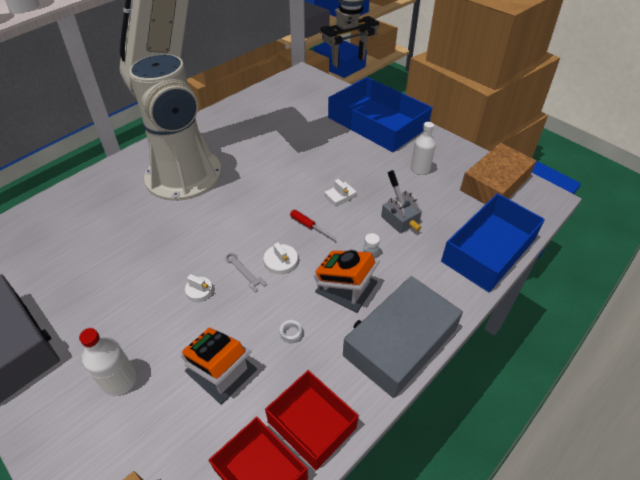

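View pics/side0.png

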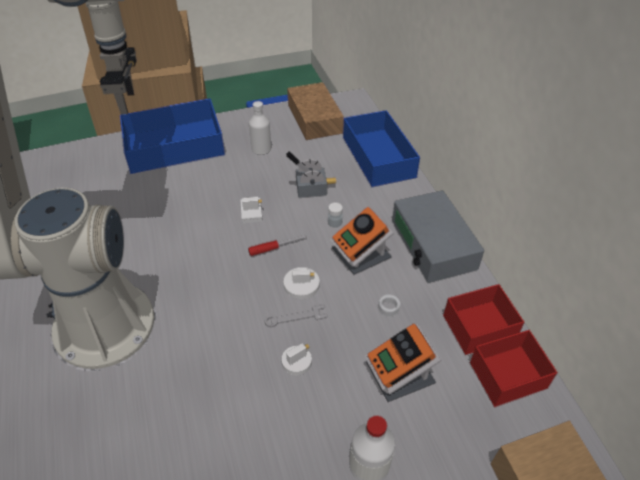

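The scene view shows the rect hood at (340,190), wide at (281,258), small round at (199,288), the round-head detector at (347,265), the rect-head detector at (215,350) and the valve at (400,210). In the side view they are at (251,207), (302,281), (297,358), (361,232), (402,352) and (311,178).

```bash
cat > h.py <<'E'
import cv2,numpy as np
from bench import env
from scipy.spatial.transform import Rotation as Ro
def ray(d,px):
    f=240/np.tan(np.radians(d["vertical_fov"]/2))
    K=np.array([[f,0,d["cx"]],[0,f,d["cy"]],[0,0,1.]])
    p=cv2.undistortPoints(np.array(px,float).reshape(-1,1,2),K,np.array([d["k1"],0,0,0.]))[:,0]
    R=np.array(d["R"]);t=np.array(d["t"])
    v=np.c_[p,np.ones(len(p))]@R
    return -R.T@t, v/np.linalg.norm(v,axis=1)[:,None]
def plane(d,px,z):
    c,v=ray(d,px); return c+v*((z-c[2])/v[:,2])[:,None]
def plane_n(d,px,p0,n):
    c,v=ray(d,px); return c+v*(((p0-c)@n)/(v@n))[:,None]
def tri(rays):
    # rays: list of (c,v) single; returns point and rms miss
    A=np.zeros((3,3));b=np.zeros(3)
    for c,v in rays:
        P=np.eye(3)-np.outer(v,v);A+=P;b+=P@c
    X=np.linalg.solve(A,b)
    return X,max(np.linalg.norm((np.eye(3)-np.outer(v,v))@(X-c)) for c,v in rays)
def proj(d,X):
    f=240/np.tan(np.radians(d["vertical_fov"]/2))
    q=np.array(X,float).reshape(-1,3)@np.array(d["R"]).T+d["t"];p=q[:,:2]/q[:,2:]
    p=p*(1+d["k1"]*(p**2).sum(1))[:,None]
    return p*f+[d["cx"],d["cy"]]
def rot(o=None):
    w,x,y,z=(o or env.observe())["eef_rot"];return Ro.from_quat([x,y,z,w])
def go(p,R=None):
    """tool-axes shift and rotation vector to world target p (TCP), R matrix"""
    o=env.observe();r=rot(o)
    print("shift",np.round(r.inv().apply(np.array(p)-o["ee_pos"]),1), "rv",np.round((r.inv()*Ro.from_matrix(R)).as_rotvec(),3) if R is not None else "")
def snap(n,name=None):
    d=env.get_image(n)
    if name: cv2.imwrite(f"pics/{name}.png",d["frame"][:,:,::-1])
    return d
E
python3 - <<'E'
from h import *
s=snap("scene");e=snap("side")
for n,a,b in [("rectrib",(341,186),(251,204)),("wide",(280,253),(302,278)),("round",(198,283),(297,353)),("dround",(349,259),(364,223)),("drect",(212,344),(405,343)),("valve",(400,203),(311,170)),("grip",(393,179),(292,158)),("jar",(372,240),(335,208)),("tape",(291,331),(390,303)),("bigb",(90,337),(377,426)),("sq",(428,126),(258,105))]:
    r=[tuple(x[0] if i else x for i,x in enumerate(ray(d,[p]))) for d,p in((s,a),(e,b))]
    X,m=tri(r);print(n,np.round(X),round(m,1))
d=snap("wrist");c,v=ray(d,[[320,240]]);r=rot();print("cam in tool",r.inv().apply(c-env.observe()["ee_pos"]),"axis",r.inv().apply(v[0]), "camR tool",np.round(np.array(d["R"])@r.as_matrix(),3).tolist(), "tool", np.round(r.as_matrix(),3).tolist())
E
```

```text
rectrib [432. 272.  35.] 4.3
wide [492. -28.  31.] 2.5
round [ 420. -236.   34.] 0.6
dround [675.  32. 110.] 0.9
drect [ 628. -333.  115.] 1.0
valve [621. 307.  75.] 2.3
grip [572. 330. 115.] 0.1
jar [644. 162.  53.] 0.3
tape [ 675. -161.   19.] 0.6
bigb [ 488. -513.  181.] 1.3
sq [528. 546. 165.] 0.0
cam in tool [  73.02809154   -1.56693505 -209.94607022] axis [-0.26766526 -0.01407657  0.96340913] camR tool [[-0.0, 1.0, -0.001], [-0.965, -0.0, -0.261], [-0.261, 0.0, 0.965]] tool [[-0.969, 0.248, -0.0], [0.248, 0.969, -0.001], [0.0, -0.001, -1.0]]
```

```bash
python3 - <<'E'
from h import *
go([395,265,200],np.diag([-1.,1,-1]))
E
```

```text
shift [-316.9 -270.1  -25.3] rv [-0.001 -0.    -0.251]
```

```bash
python3 steer.py '-35 -30 -25 0 0 0;-35 -30 0 0 0 0;-35 -30 0 0 0 0;-35 -30 0 0 0 0;-35 -30 0 0 0 0;-35 -30 0 0 0 0;-35 -30 0 0 0 0;-35 -30 0 0 0 0;-37 -30 0 0 0 0;0 0 0 0 0 -.125;0 0 0 0 0 -.126;0 0 0 0 0 0;0 0 0 0 0 0' 1; python3 - <<'E'
from h import *
d=snap("wrist","w1")
print(np.round(env.observe()["ee_pos"],1),np.round(rot().as_matrix(),3).tolist())
E
```

```text
time: 1.6
ee_pos: [393.9, 267.0, 198.7]
eef_rot: [0.0, 0.002, 1.0, 0.0]
ft_force: [-0.5, -0.6, 0.7]
width: 1.003
finger_force: 0.0
[393.8 267.2 198.7] [[-1.0, 0.003, -0.0], [0.003, 1.0, -0.0], [0.0, -0.0, -1.0]]
```

View pics/w1.png

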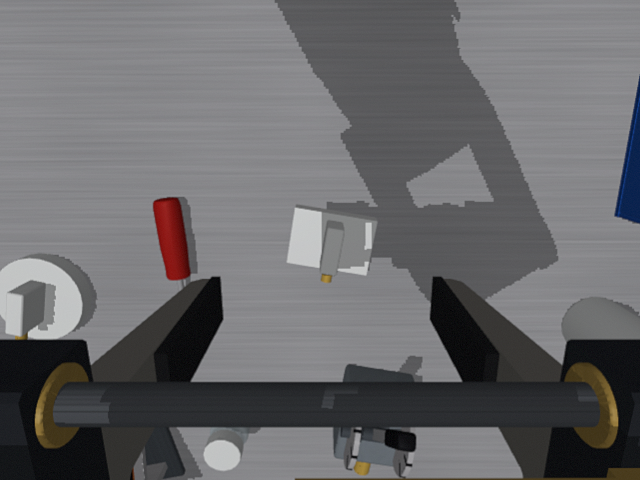

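The wrist view shows the rect hood's roof at corners about (297,206) to (370,275), its rib at (333,245) with the inlet end at (326,278), and a shadow over its right half. I'll take a second, shifted view for height.

```bash
cp pics/w1.png /tmp/; python3 - <<'E'
from h import *
import pickle;pickle.dump(snap("wrist"),open("/tmp/w1.pkl","wb"))
E
python3 steer.py '-20 -45 0 0 0 0;-20 -45 0 0 0 0;0 -30 0 0 0 0;0 0 0 0 0 0;0 0 0 0 0 0'; python3 - <<'E'
from h import *
import pickle
a=pickle.load(open("/tmp/w1.pkl","rb"));b=snap("wrist");pickle.dump(b,open("/tmp/w2.pkl","wb"))
p=proj(b,plane(a,[[332,240]],20))[0];print(p)
x,y=(p-[55,50]).astype(int)
A=a["frame"][190:290,275:385];B=b["frame"][max(y,0):max(y,0)+100,x:x+110];print(x,y)
big=np.vstack([cv2.resize(i,None,fx=5.4,fy=3,interpolation=cv2.INTER_CUBIC) for i in (A,)]) if 0 else np.hstack([cv2.resize(i,None,fx=3.6,fy=5,interpolation=cv2.INTER_CUBIC) for i in (A,B)])
cv2.imwrite("pics/c1.png",big[:,:,::-1])
E
```

```text
time: 2.2
ee_pos: [434.0, 147.0, 198.8]
eef_rot: [0.0, 0.001, 1.0, 0.0]
ft_force: [0.5, 0.6, -0.7]
width: 1.002
finger_force: 0.0
[459.58010125 198.46253088]
404 148
```

View pics/c1.png

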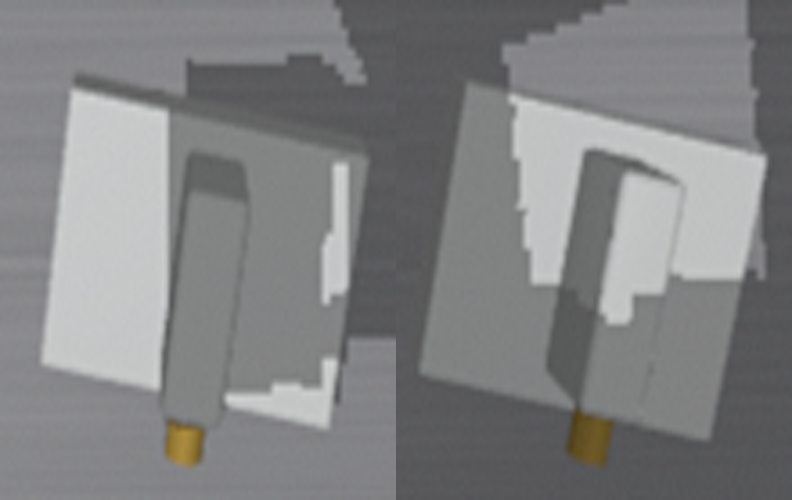

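The crops show the roof corners and rib-top corners clearly in both views. I'll triangulate them.

```bash
python3 - <<'E'
from h import *
import pickle
a=pickle.load(open("/tmp/w1.pkl","rb"));b=pickle.load(open("/tmp/w2.pkl","rb"))
f=lambda p,o,dx:(np.array(p,float)-[dx,0]+.5)/[3.6,5]-.5+o
A=f([(71,88),(366,155),(329,429),(42,363),(191,192),(246,203),(220,421),(163,408)],[275,190],0)
B=f([(467,82),(766,153),(711,440),(419,374),(623,168),(683,185),(640,418),(583,404)],[404,148],396)
ca,va=ray(a,A);cb,vb=ray(b,B)
X=[];
for i in range(8):
    x,m=tri([(ca,va[i]),(cb,vb[i])]);X.append(x);print(np.round(x,1),round(m,1))
X=np.array(X);print(X[:4].mean(0),X[4:].mean(0))
for n,d,p,z in(("a",a,A,18),("b",b,B,18)):
    q=plane(d,p[:4],18)[:,:2];r=plane(d,p[4:],52)[:,:2]
    yx=(q[3]+q[2]-q[0]-q[1]);print(n,q.mean(0),r.mean(0),np.degrees(np.arctan2(yx[1],yx[0])),np.linalg.norm(q[1]-q[0]),np.linalg.norm(q[3]-q[0]))
# coarse hood_wide
E
```

```text
[396.4 235.8  18.8] 0.0
[409.6 313.9  19.3] 0.0
[465.  305.2  19.4] 0.1
[452.  226.5  17.2] 0.1
[408.8 267.1  49.4] 0.5
[410.9 280.7  51.4] 0.1
[452.4 274.6  50. ] 0.3
[449.7 260.1  50.4] 0.3
[430.73758092 270.318276    18.67194013] [430.42580302 270.61909721  50.28192803]
a [430.89726095 270.39196842] [429.85656293 270.59484328] -9.127855954943039 79.43127196294485 55.81176314003352
b [430.85999211 270.60729756] [430.12377418 270.04268639] -9.353684970654662 79.59590232191003 56.304071979336136
```

```bash
cat > sv.py <<'E'
from h import *
import pickle,sys
pickle.dump(snap("wrist"),open(f"/tmp/{sys.argv[1]}.pkl","wb"))
E
python3 steer.py '-40 -12 -15 0 0 0;-40 -12 -15 0 0 0;-40 -12 -15 0 0 0;-40 -12 -15 0 0 0;-35 -10 0 0 0 0;-30 -10 0 0 0 0;0 0 0 0 0 0;0 0 0 0 0 0'; python3 sv.py d1; python3 steer.py '0 -40 0 0 0 0;0 -40 0 0 0 0;0 -40 0 0 0 0;0 0 0 0 0 0;0 0 0 0 0 0';python3 sv.py d2
python3 steer.py '10 -45 0 0 0 0;10 -45 0 0 0 0;10 -45 0 0 0 0;10 -45 0 0 0 0;5 -45 0 0 0 0;0 -30 0 0 0 0;0 0 0 0 0 0;0 0 0 0 0 0'; python3 sv.py r1;python3 steer.py '0 -40 0 0 0 0;0 -40 0 0 0 0;0 -40 0 0 0 0;0 0 0 0 0 0;0 0 0 0 0 0';python3 sv.py r2
python3 - <<'E'
from h import *
import pickle
T=[]
for n,X in (("d1",(675,32,100)),("d2",(675,32,100)),("r1",(628,-333,100)),("r2",(628,-333,100))):
    d=pickle.load(open(f"/tmp/{n}.pkl","rb"));p=proj(d,[X])[0]
    x,y=np.clip((p-[100,75]).astype(int),0,[440,330]);print(n,p,x,y)
    T.append(cv2.resize(d["frame"][y:y+150,x:x+200],None,fx=2,fy=2,interpolation=cv2.INTER_CUBIC))
cv2.imwrite("pics/c2.png",np.vstack([np.hstack(T[:2]),np.hstack(T[2:])])[:,:,::-1])
E
```

```text
time: 3.05
ee_pos: [658.7, 80.4, 257.8]
eef_rot: [-0.001, -0.0, 1.0, 0.0]
ft_force: [-0.0, 0.5, -0.5]
width: 1.0
finger_force: 0.0
time: 3.6
ee_pos: [658.3, -40.4, 259.1]
eef_rot: [0.0, 0.0, 1.0, 0.0]
ft_force: [-0.5, 0.2, 0.2]
width: 1.0
finger_force: 0.0
time: 4.45
ee_pos: [614.3, -294.5, 258.6]
eef_rot: [-0.0, -0.0, 1.0, 0.0]
ft_force: [-0.4, 0.4, 0.0]
width: 0.999
finger_force: 0.0
time: 5.0
ee_pos: [614.6, -414.5, 258.4]
eef_rot: [-0.0, -0.0, 1.0, 0.001]
ft_force: [0.2, 0.9, -0.2]
width: 0.998
finger_force: 0.0
d1 [274.15842033 226.95261834] 174 151
d2 [407.03621762 226.71616207] 307 151
r1 [284.94436816 223.70108191] 184 148
r2 [417.2447074  223.51367723] 317 148
```

View pics/c2.png

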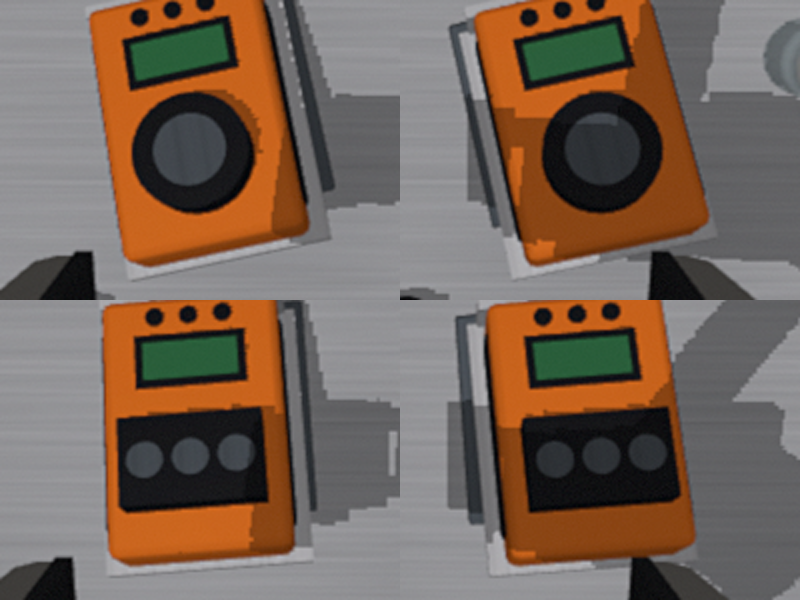

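Both heads are clear: the round one's disc is at crop (189,149)/(603,149), and the rect one's three discs are at (145,458),(190,455),(236,452) in the left view and (555,458),(601,455),(647,452) in the right. The green displays give the yaw and slope.

```bash
python3 - <<'E'
from h import *
import pickle
def feats(n,x,y,discs):
    d=pickle.load(open(f"/tmp/{n}.pkl","rb"));I=d["frame"].astype(int)
    g=((I[...,1]>I[...,0]+25)&(I[...,1]>I[...,2]+10)).astype(np.uint8)
    c=max(cv2.findContours(g,0,2)[0],key=cv2.contourArea)
    pts=c[:,0].astype(float)
    e=cv2.approxPolyDP(c,6,True)[:,0].astype(float)
    if len(e)!=4: print("poly",len(e)); e=cv2.boxPoints(cv2.minAreaRect(c))
    # refine corners by line fits
    L=[]
    for i in range(4):
        a,b=e[i],e[(i+1)%4];u=(b-a)/np.linalg.norm(b-a);r=pts-a
        s=(abs(r@[-u[1],u[0]])<2)&(r@u>4)&(r@u<np.linalg.norm(b-a)-4)
        vx,vy,x0,y0=cv2.fitLine(pts[s].astype(np.float32),2,0,.01,.01)[:,0];L.append(np.cross([x0,y0,1],[x0+vx,y0+vy,1]))
    C=[]
    for i in range(4):
        q=np.cross(L[i-1],L[i]);C.append(q[:2]/q[2])
    C=np.array(C);o=np.argsort(np.arctan2(*(C-C.mean(0)).T[::-1]));C=C[o]
    D=[]
    for (u,v) in discs:
        s=np.array([x+u/2,y+v/2]).astype(int);gr=I.max(2)
        m=((gr>48)&(gr<150)&(I.max(2)-I.min(2)<30)).astype(np.uint8)
        _,lab,st,cen=cv2.connectedComponentsWithStats(m,connectivity=4);k=lab[s[1],s[0]];D.append(cen[k]);print(n,st[k],cen[k])
    return d,np.vstack([C,D])
for A,B in (((("d1",174,151,[(189,149)])),("d2",307,151,[(203,149)])),
            (("r1",184,148,[(145,158),(190,155),(236,152)]),("r2",317,148,[(155,158),(201,155),(247,152)]))):
    a,p=feats(*A);b,q=feats(*B);ca,va=ray(a,p);cb,vb=ray(b,q)
    R=[tri([(ca,va[i]),(cb,vb[i])]) for i in range(len(p))];X=np.array([r[0] for r in R])
    print(np.round(X,1).tolist(),[round(r[1],1) for r in R])
    F=X[:4];yv=F[1]+F[2]-F[0]-F[3];xv=F[2]+F[3]-F[0]-F[1]
    print("yaw from y",np.degrees(np.arctan2(-yv[0],yv[1])),"yaw from x",np.degrees(np.arctan2(xv[1],xv[0])),"slope",np.degrees(np.arctan2(xv[2],np.hypot(*xv[:2]))),"size",np.linalg.norm(yv)/2,np.linalg.norm(xv)/2,"disp",F.mean(0),"head",X[4:].mean(0))
E
```

```text
Traceback (most recent call last):
cv2.error: OpenCV(4.12.0) /io/opencv/modules/imgproc/src/linefit.cpp:50: error: (-215:Assertion failed) count > 0 in function 'fitLine2D_wods'
```

```bash
cat > det.py <<'E'
from h import *
import pickle
def feats(n,x,y,discs):
    d=pickle.load(open(f"/tmp/{n}.pkl","rb"));I=d["frame"].astype(int)
    g=((I[...,1]>I[...,0]+25)&(I[...,1]>I[...,2]+10)).astype(np.uint8)
    c=max(cv2.findContours(g,0,1)[0],key=cv2.contourArea)
    pts=c[:,0].astype(float)
    e=cv2.approxPolyDP(c,6,True)[:,0].astype(float)
    if len(e)!=4: print("poly",len(e)); e=cv2.boxPoints(cv2.minAreaRect(c))
    L=[]
    for i in range(4):
        a,b=e[i],e[(i+1)%4];u=(b-a)/np.linalg.norm(b-a);r=pts-a
        s=(abs(r@[-u[1],u[0]])<2.5)&(r@u>4)&(r@u<np.linalg.norm(b-a)-4)
        vx,vy,x0,y0=cv2.fitLine(pts[s].astype(np.float32),2,0,.01,.01)[:,0];L.append(np.cross([x0,y0,1],[x0+vx,y0+vy,1]))
    C=[]
    for i in range(4):
        q=np.cross(L[i-1],L[i]);C.append(q[:2]/q[2])
    C=np.array(C);o=np.argsort(np.arctan2(*(C-C.mean(0)).T[::-1]));C=C[o]
    D=[]
    for (u,v) in discs:
        s=np.array([x+u/2,y+v/2]).astype(int);gr=I.max(2)
        m=((gr>48)&(gr<150)&(I.max(2)-I.min(2)<30)).astype(np.uint8)
        _,lab,st,cen=cv2.connectedComponentsWithStats(m,connectivity=4);k=lab[s[1],s[0]];D.append(cen[k]);print(n,st[k],cen[k])
    return d,np.vstack([C,D])
for A,B in (((("d1",174,151,[(189,149)])),("d2",307,151,[(203,149)])),
            (("r1",184,148,[(145,158),(190,155),(236,152)]),("r2",317,148,[(155,158),(201,155),(247,152)]))):
    a,p=feats(*A);b,q=feats(*B);ca,va=ray(a,p);cb,vb=ray(b,q)
    R=[tri([(ca,va[i]),(cb,vb[i])]) for i in range(len(p))];X=np.array([r[0] for r in R])
    print(np.round(X,1).tolist(),[round(r[1],1) for r in R])
    F=X[:4];yv=F[1]+F[2]-F[0]-F[3];xv=F[2]+F[3]-F[0]-F[1]
    print("yaw from y",np.degrees(np.arctan2(-yv[0],yv[1])),"yaw from x",np.degrees(np.arctan2(xv[1],xv[0])),"slope",np.degrees(np.arctan2(xv[2],np.hypot(*xv[:2]))),"size",np.linalg.norm(yv)/2,np.linalg.norm(xv)/2,"disp",F.mean(0),"head",X[4:].mean(0))
E
python3 det.py
```

```text
d1 [ 250  207   37   37 1056] [268.23674242 225.11174242]
d2 [390 207  36  36 992] [407.73084677 224.56350806]
[[792.2, -14.5, 26.2], [828.3, 95.4, -51.0], [839.6, 94.6, -18.3], [793.7, -15.8, 69.3], [669.1, 29.1, 117.0]] [np.float64(0.2), np.float64(0.2), np.float64(0.1), np.float64(0.2), np.float64(0.2)]
yaw from y -20.402985916074176 yaw from x -9.534891038387798 slope 80.28434496850562 size 143.5825266428514 38.411571375296084 disp [813.45197327  39.91981016   6.56763933] head [669.0786412   29.09521027 117.00334326]
r1 [247 219  19  18 270] [255.65185185 227.39259259]
r1 [270 217  19  18 272] [278.71691176 225.54411765]
r1 [293 215  18  18 261] [301.25670498 223.57854406]
r2 [386 219  17  17 228] [394.14912281 227.11403509]
r2 [409 218  17  17 223] [417.2690583  225.47982063]
r2 [432 216  18  17 224] [440.36607143 223.66517857]
[[581.8, -362.2, 74.8], [578.2, -318.3, 73.0], [593.4, -317.8, 85.5], [597.1, -361.1, 85.6], [627.2, -356.7, 117.3], [625.7, -336.7, 117.0], [623.7, -317.1, 118.1]] [np.float64(0.0), np.float64(0.1), np.float64(0.0), np.float64(0.0), np.float64(0.0), np.float64(0.1), np.float64(0.1)]
yaw from y 4.79893567050691 yaw from x 2.8512678861779377 slope 37.31874657664867 size 43.78100559407907 19.229094301080508 disp [ 587.6315653  -339.84246487   79.7316703 ] head [ 625.5290484  -336.87550514  117.46202422]
```

```bash
sed -i 's/    c=max(cv2/    M=np.zeros_like(g);M[y:y+70,x+40:x+140]=1;g=g*M\n    c=max(cv2/' det.py; python3 det.py | grep -v "^[dr][12]"
```

```text
[[629.3, -2.4, 74.3], [619.6, 39.8, 76.7], [635.0, 44.3, 82.8], [644.2, 1.2, 85.6], [669.1, 29.1, 117.0]] [np.float64(0.2), np.float64(0.0), np.float64(0.0), np.float64(0.0), np.float64(0.2)]
yaw from y 12.525713881712402 yaw from x 14.842502798331623 slope 29.068720890129946 size 43.67065328150092 17.90582627498953 disp [631.99740601  20.72303977  79.84075691] head [669.0786412   29.09521027 117.00334326]
[[581.8, -362.2, 74.8], [578.2, -318.3, 73.0], [593.4, -317.8, 85.5], [597.1, -361.1, 85.6], [627.2, -356.7, 117.3], [625.7, -336.7, 117.0], [623.7, -317.1, 118.1]] [np.float64(0.0), np.float64(0.1), np.float64(0.0), np.float64(0.0), np.float64(0.0), np.float64(0.1), np.float64(0.1)]
yaw from y 4.79893567050691 yaw from x 2.8512678861779377 slope 37.31874657664867 size 43.78100559407907 19.229094301080508 disp [ 587.6315653  -339.84246487   79.7316703 ] head [ 625.5290484  -336.87550514  117.46202422]
```

```bash
python3 steer.py '40 25 10 0 0 0;40 25 10 0 0 0;40 25 10 0 0 0;40 25 10 0 0 0;40 25 10 0 0 0;0 0 0 0 0 0;0 0 0 0 0 0';python3 sv.py h1;python3 steer.py '0 40 0 0 0 0;0 40 0 0 0 0;0 40 0 0 0 0;0 0 0 0 0 0;0 0 0 0 0 0';python3 sv.py h2
python3 - <<'E'
from h import *
import pickle
T=[]
for n,X in (("h1",(420,-236,25)),("h2",(420,-236,25))):
    d=pickle.load(open(f"/tmp/{n}.pkl","rb"));p=proj(d,[X])[0]
    x,y=(p-[50,50]).astype(int);print(n,p,x,y)
    T.append(cv2.resize(d["frame"][y:y+110,x:x+100],None,fx=4,fy=4,interpolation=cv2.INTER_CUBIC))
cv2.imwrite("pics/c3.png",np.hstack(T)[:,:,::-1])
E
```

```text
time: 5.75
ee_pos: [414.1, -289.3, 209.4]
eef_rot: [0.001, -0.001, 1.0, -0.0]
ft_force: [1.0, 0.0, 0.4]
width: 0.999
finger_force: 0.0
time: 6.3
ee_pos: [415.9, -170.7, 209.5]
eef_rot: [0.001, -0.002, 1.0, -0.0]
ft_force: [-0.5, -0.8, 0.6]
width: 1.001
finger_force: 0.0
h1 [382.92746251 209.52765597] 332 159
h2 [259.62560002 207.2071768 ] 209 157
```

View pics/c3.png

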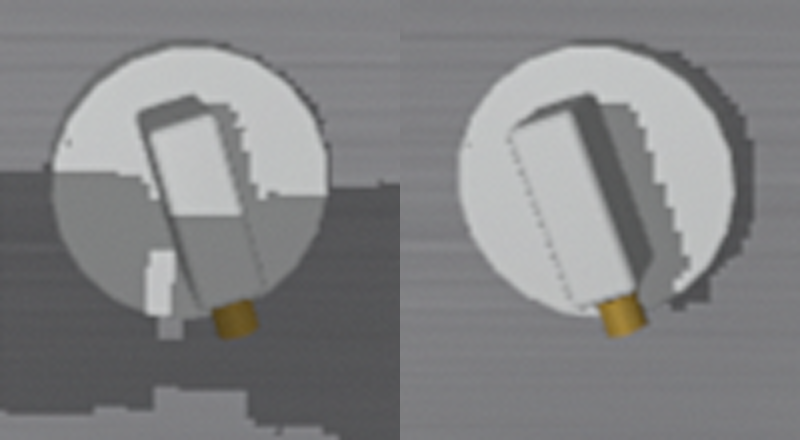

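Both views show the round hood: rib top corners at left (151,133),(212,113),(265,287),(205,308), roof centre about (190,181), and likewise at right (510,132),(570,108),(634,290),(577,307), centre (597,181).

```bash
python3 - <<'E'
from h import *
import pickle
a=pickle.load(open("/tmp/h1.pkl","rb"));b=pickle.load(open("/tmp/h2.pkl","rb"))
f=lambda p,o,dx:(np.array(p,float)-[dx,0]+.5)/4-.5+o
A=f([(151,133),(212,113),(265,287),(205,308),(190,181)],[332,159],0)
B=f([(510,132),(570,108),(634,290),(577,307),(597.5,181)],[209,157],400)
ca,va=ray(a,A);cb,vb=ray(b,B)
X=np.array([tri([(ca,va[i]),(cb,vb[i])])[0] for i in range(5)]);print(np.round(X,1),X[:4].mean(0))
for d,p in((a,A),(b,B)):
    q=plane(d,p[:4],52)[:,:2];u=q[2]+q[3]-q[0]-q[1];print(q.mean(0),np.degrees(np.arctan2(u[1],u[0])),np.linalg.norm(u)/2,np.linalg.norm(q[1]-q[0]),plane(d,p[4:],18))
c,s=np.cos(np.radians(-9.25)),np.sin(np.radians(-9.25))
E
```

```text
[[ 399.1 -252.2   50.3]
 [ 394.2 -238.7   49.8]
 [ 434.2 -225.5   52.5]
 [ 439.  -238.8   51.4]
 [ 416.2 -238.7   16.5]] [ 416.60083624 -238.82252479   51.00855229]
[ 416.34383553 -238.94850134] 18.731760691403974 42.075070310809096 14.065043555953922 [[ 415.80960466 -238.94109356   18.        ]]
[ 416.55515518 -238.62886005] 17.597328835160532 42.6363963089754 14.527736951414846 [[ 416.10709965 -238.50568238   18.        ]]
```

```bash
cat >> h.py <<'E'
def down(yaw):
    return Ro.from_euler('z',yaw,degrees=True).as_matrix()@np.diag([-1.,1,-1])
def tilted(yaw,s=28):
    return Ro.from_euler('z',yaw,degrees=True).as_matrix()@Ro.from_euler('y',-s,degrees=True).as_matrix()@np.diag([-1.,1,-1])
E
python3 -c "
from h import *
go([416.3,-238.8,24],down(18.2))"
```

```text
shift [ -0.2 -67.2 185.4] rv [-0.001  0.001 -0.316]
```

```bash
python3 steer.py '0 -34 30 0 0 0;0 -33 30 0 0 0;0 0 40 0 0 -.105;0 0 20 0 0 -.105;0 0 0 0 0 -.106;0 0 0 0 0 0;0 0 0 0 0 0'; python3 -c "
from h import *
go([416.3,-238.8,24],down(18.2))"
```

```text
time: 7.05
ee_pos: [414.7, -239.1, 88.9]
eef_rot: [0.0, -0.155, 0.988, -0.0]
ft_force: [0.3, 0.3, 0.6]
width: 0.997
finger_force: 0.0
shift [-1.6 -0.1 64.9] rv [-0.001  0.    -0.005]
```

```bash
python3 steer.py '-1.5 0 30 0 0 -.005;0 0 20 0 0 0;0 0 15 0 0 0;0 0 0 0 0 0'; python3 steer.py '0 0 0 0 0 0;0 0 0 0 0 0;0 0 0 0 0 0;0 0 0 0 0 0;0 0 0 0 0 0;0 0 0 0 0 0;0 0 0 0 0 0' 0 25;  python3 steer.py '0 0 -10 0 0 0;0 0 -20 0 0 0;0 0 -40 0 0 0;0 0 -40 0 0 0;0 0 0 0 0 0;0 0 0 0 0 0';  python3 - <<'E'
from h import *
R=tilted(12.7)
n=-R[:,2];top=np.array([669.1,29.1,116.8])
print("n",n); go(top+n*60,R); go([540,-60,220],R)
E
```

```text
time: 7.45
ee_pos: [414.9, -237.5, 22.8]
eef_rot: [-0.001, -0.159, 0.987, 0.001]
ft_force: [0.1, -0.6, 0.2]
width: 1.0
finger_force: 0.0
time: 8.15
ee_pos: [415.5, -237.5, 23.8]
eef_rot: [0.0, -0.16, 0.987, -0.0]
ft_force: [0.8, -0.3, -0.0]
width: 0.417
finger_force: 0.0
time: 8.75
ee_pos: [416.1, -237.9, 135.0]
eef_rot: [0.001, -0.16, 0.987, -0.001]
ft_force: [0.5, 0.3, -1.5]
width: 0.008
finger_force: 0.0
n [-0.45798573 -0.10321154  0.88294759]
shift [-296.4  176.2  -34.6] rv [ 0.022 -0.486  0.098]
shift [-173.9  129.5  -85. ] rv [ 0.022 -0.486  0.098]
```

The fingers are slower than I allowed, so I lifted too early and missed. I'll reopen and regrasp with more dwell.

```bash
python3 steer.py '0 0 0 0 0 0;0 0 0 0 0 0;0 0 0 0 0 0;0 0 0 0 0 0;0 0 0 0 0 0;0 0 0 0 0 0;0 0 40 0 0 0;0 0 35 0 0 0;0 0 0 0 0 0' .6; python3 - <<'E'
from h import *
go([416.3,-238.8,24],down(18.2))
d=snap("wrist");f=d["frame"];p=proj(d,[(416.3,-238.8,52)])[0].astype(int);print(p,env.observe()["width"])
cv2.imwrite("pics/g1.png",f[:,:,::-1])
E
```

```text
time: 9.65
ee_pos: [412.5, -235.9, 55.4]
eef_rot: [-0.003, -0.16, 0.987, 0.002]
ft_force: [-0.2, 0.6, -0.7]
width: 0.603
finger_force: 0.0
shift [-2.8 -4.1 31.4] rv [ 0.005 -0.005  0.004]
[321 270] 0.5992538744636466
```

View pics/g1.png

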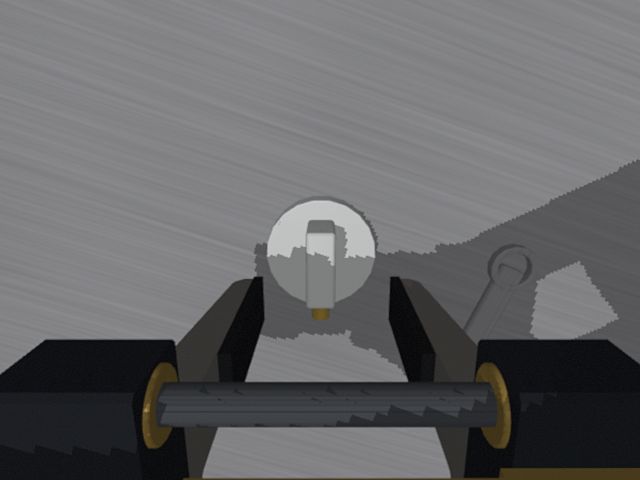

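The hood is undisturbed, with its rib centre at (320,270) as predicted. I'll descend and grip.

```bash
python3 steer.py '0 -1 20 0 0 0;0 0 15 0 0 0;0 0 0 0 0 0;0 0 0 0 0 0'; python3 steer.py '0 0 0 0 0 0;0 0 0 0 0 0;0 0 0 0 0 0;0 0 0 0 0 0;0 0 0 0 0 0;0 0 0 0 0 0;0 0 0 0 0 0;0 0 0 0 0 0' 0 25; python3 -c "
from h import *
o=env.observe();print(o['ee_pos'],rot().as_matrix().round(3).tolist())"
```

```text
time: 10.1
ee_pos: [416.6, -239.0, 25.2]
eef_rot: [0.001, -0.16, 0.987, -0.0]
ft_force: [-0.6, -0.4, -0.3]
width: 0.603
finger_force: 0.0
time: 10.9
ee_pos: [415.8, -238.5, 23.7]
eef_rot: [-0.0, -0.16, 0.987, 0.0]
ft_force: [1.0, 0.7, -0.2]
width: 0.007
finger_force: 0.0
[ 415.75963602 -238.49170099   23.67718592] [[-0.949, -0.316, -0.0], [-0.316, 0.949, 0.0], [0.0, 0.0, -1.0]]
```

```bash
python3 - <<'E'
from h import *
T=[]
for n in("wrist","side","scene"):
    d=snap(n);f=d["frame"];x,y=proj(d,[env.observe()["ee_pos"]])[0].astype(int);print(n,x,y)
    s=(200,150) if n=="wrist" else (66,50)
    x0,y0=np.clip(x-s[0],0,639-2*s[0]),np.clip(y-s[1],0,479-2*s[1])
    T.append(cv2.resize(f[y0:y0+2*s[1],x0:x0+2*s[0]],(400,300),interpolation=cv2.INTER_CUBIC))
T.append(T[0]*0)
cv2.imwrite("pics/g2.png",np.vstack([np.hstack(T[:2]),np.hstack(T[2:])])[:,:,::-1])
E
```

```text
wrist 328 268
side 295 356
scene 196 285
```

View pics/g2.png

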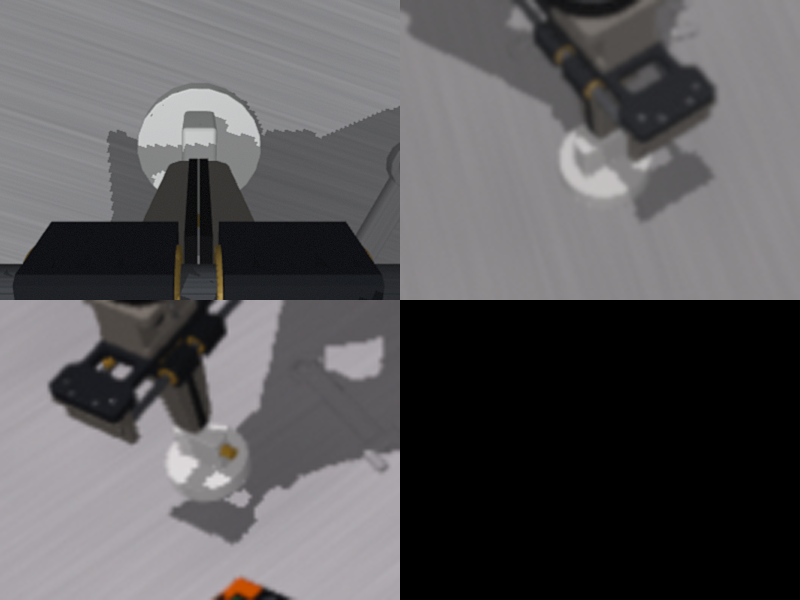

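The wrist view shows the closed tips ending at about (328,276), above the untouched rib. In the scene and side crops the tips (193,433)/(595,138) also sit well above their reported place. I'll check the true tip height.

```bash
python3 - <<'E'
from h import *
s=snap("scene");e=snap("side");w=snap("wrist")
cs,vs=ray(s,[(193.7,279.3)]);ce,ve=ray(e,[(293.4,352)])
print(tri([(cs,vs[0]),(ce,ve[0])]),env.observe()["ee_pos"])
o=env.observe()["ee_pos"];print("wrist rows of near edge (tool x+10,+4,0) at h:",[(h,[round(proj(w,[o+rot().apply([k,0,-h])])[0][1]) for k in(10,4,0,-10)]) for h in(0,10,20,30,40)])
E
```

```text
(array([ 411.07640763, -239.56609364,   45.762502  ]), np.float64(0.3642881030617817)) [ 415.80097974 -238.51440803   23.71531609]
wrist rows of near edge (tool x+10,+4,0) at h: [(0, [250, 261, 268, 286]), (10, [256, 267, 275, 293]), (20, [262, 274, 282, 301]), (30, [269, 282, 290, 310]), (40, [277, 290, 299, 319])]
```

The tips are about 30 mm or more short of the reported TCP, so I'll probe the rib top gently with the closed fingers to calibrate.

```bash
for i in 1; do python3 steer.py '0 0 1.5 0 0 0;0 0 1.5 0 0 0;0 0 0 0 0 0'|egrep 'ee_pos|ft'; python3 steer.py '0 0 1.5 0 0 0;0 0 1.5 0 0 0;0 0 0 0 0 0'|egrep 'ee_pos|ft'; python3 steer.py '0 0 1.5 0 0 0;0 0 1.5 0 0 0;0 0 0 0 0 0'|egrep 'ee_pos|ft'; done
```

```text
ee_pos: [415.6, -238.4, 20.4]
ft_force: [0.8, 0.1, -0.2]
ee_pos: [415.7, -238.4, 17.5]
ft_force: [-0.0, 0.1, -0.3]
ee_pos: [415.7, -238.4, 14.5]
ft_force: [0.6, 0.0, -0.2]
```

```bash
python3 steer.py '0 0 1 0 0 0;0 0 1 0 0 0;0 0 0 0 0 0'|egrep 'ee_pos|ft'; python3 steer.py '0 0 1 0 0 0;0 0 1 0 0 0;0 0 0 0 0 0'|egrep 'ee_pos|ft'; python3 steer.py '0 0 1 0 0 0;0 0 1 0 0 0;0 0 0 0 0 0'|egrep 'ee_pos|ft'; python3 -c "
from h import *
d=snap('wrist','g3')
import pickle;pickle.dump(d,open('/tmp/g3.pkl','wb'))
f=d['frame'];print(f[200:300:6,328].tolist())"
```

```text
ee_pos: [415.8, -238.5, 12.7]
ft_force: [-0.5, 1.2, -0.3]
ee_pos: [416.0, -238.6, 12.6]
ft_force: [-6.9, 3.5, 31.4]
ee_pos: [416.1, -238.6, 12.4]
ft_force: [-14.2, 8.2, 62.0]
[[130, 130, 134], [109, 110, 111], [204, 206, 205], [198, 199, 199], [198, 199, 200], [199, 201, 201], [108, 110, 110], [113, 114, 114], [109, 112, 111], [184, 187, 186], [197, 199, 199], [128, 129, 130], [132, 132, 133], [11, 11, 11], [17, 16, 18], [18, 20, 20], [15, 16, 16]]
```

The contact at reported z 12.7 on a rib top at 52 means the fingertips are about 39 mm short of the reported TCP, which agrees with the wrist image. I'll use that offset: back off, open and grasp.

```bash
python3 steer.py '0 0 -21 0 0 0;0 0 0 0 0 0;0 0 0 0 0 0;0 0 0 0 0 0;0 0 0 0 0 0;0 0 0 0 0 0;0 0 0 0 0 0;0 0 0 0 0 0;0 0 20 0 0 0;0 0 15 0 0 0;0 0 10 0 0 0;0 0 0 0 0 0;0 0 0 0 0 0' .6; python3 steer.py '0 0 0 0 0 0;0 0 0 0 0 0;0 0 0 0 0 0;0 0 0 0 0 0;0 0 0 0 0 0;0 0 0 0 0 0;0 0 0 0 0 0' 0 25
```

```text
time: 14.35
ee_pos: [415.8, -238.5, -15.2]
eef_rot: [-0.0, -0.16, 0.987, 0.0]
ft_force: [-1.2, -0.5, -0.7]
width: 0.598
finger_force: 0.0
time: 15.05
ee_pos: [415.9, -238.5, -15.1]
eef_rot: [0.0, -0.16, 0.987, -0.0]
ft_force: [-1.1, 0.9, 3.6]
width: 0.173
finger_force: 25.0
```

```bash
python3 steer.py '0 0 -20 0 0 0;0 0 -40 0 0 0;0 0 -45 0 0 0;0 0 -45 0 0 0;0 0 0 0 0 0'; python3 - <<'E'
from h import *
R=tilted(12.7)
n=-R[:,2];top=np.array([669.1,29.1,116.8])
print("n",n); go(top+n*20,R)
print(rot().as_matrix().T@(top+n*20-env.observe()["ee_pos"]))
E
```

```text
time: 15.55
ee_pos: [419.2, -240.5, 140.1]
eef_rot: [0.004, -0.16, 0.987, -0.003]
ft_force: [0.4, -0.0, -1.8]
width: 0.174
finger_force: 25.0
n [-0.45798573 -0.10321154  0.88294759]
shift [-312.9  177.8    6.3] rv [ 0.018 -0.482  0.099]
[-312.89201041  177.82480207    6.30006979]
```

```bash
python3 steer.py '-33 19 -4 0 0 0;-33 19 -4 0 0 0;-33 19 -4 0 0 0;-33 19 -4 0 0 0;-33 19 -4 0 0 0;-33 19 0 0 0 0;-33 19 0 0 0 0;-33 19 0 0 0 0;-20 15 0 0 0 0;-10 10 0 .005 -.12 .025;0 0 0 .005 -.12 .025;0 0 0 .004 -.12 .025;0 0 0 .004 -.12 .025;0 0 0 0 0 0;0 0 0 0 0 0;0 0 0 0 0 0'; python3 - <<'E'
from h import *
R=tilted(12.7)
n=-R[:,2];top=np.array([669.1,29.1,116.8])
go(top+n*11,R)
E
```

```text
time: 17.15
ee_pos: [640.8, 22.3, 155.6]
eef_rot: [0.236, -0.107, 0.965, 0.029]
ft_force: [0.2, -0.3, -0.9]
width: 0.171
finger_force: 25.0
shift [-7.8  0.2 36.9] rv [ 0.005 -0.009 -0.003]
```

```bash
python3 steer.py '-8 0 15 .005 -.009 -.003;0 0 15 0 0 0;0 0 0 0 0 0;0 0 0 0 0 0;0 0 0 0 0 0'; python3 - <<'E'
from h import *
R=tilted(12.7)
n=-R[:,2];top=np.array([669.1,29.1,116.8])
go(top-n*29.1,R)
d=snap("wrist");import pickle;pickle.dump(d,open("/tmp/p1.pkl","wb"))
e=snap("side");s=snap("scene")
T=[]
for q,c,hw in((d,(d["cx"],230),(160,120)),(e,proj(e,[top])[0],(53,40)),(s,proj(s,[top])[0],(53,40))):
    x,y=(np.array(c)-hw).astype(int);x,y=max(x,0),max(y,0);print(x,y)
    T.append(cv2.resize(q["frame"][y:y+2*hw[1],x:x+2*hw[0]],(400,300),interpolation=cv2.INTER_CUBIC))
T.append(T[0]*0)
cv2.imwrite("pics/p1.png",np.vstack([np.hstack(T[:2]),np.hstack(T[2:])])[:,:,::-1])
E
```

```text
time: 17.65
ee_pos: [659.4, 27.0, 131.9]
eef_rot: [0.24, -0.107, 0.964, 0.027]
ft_force: [0.7, -0.1, -1.1]
width: 0.175
finger_force: 25.0
shift [-1.7 -0.1 47.1] rv [ 0. -0. -0.]
166 110
309 181
293 216
```

View pics/p1.png

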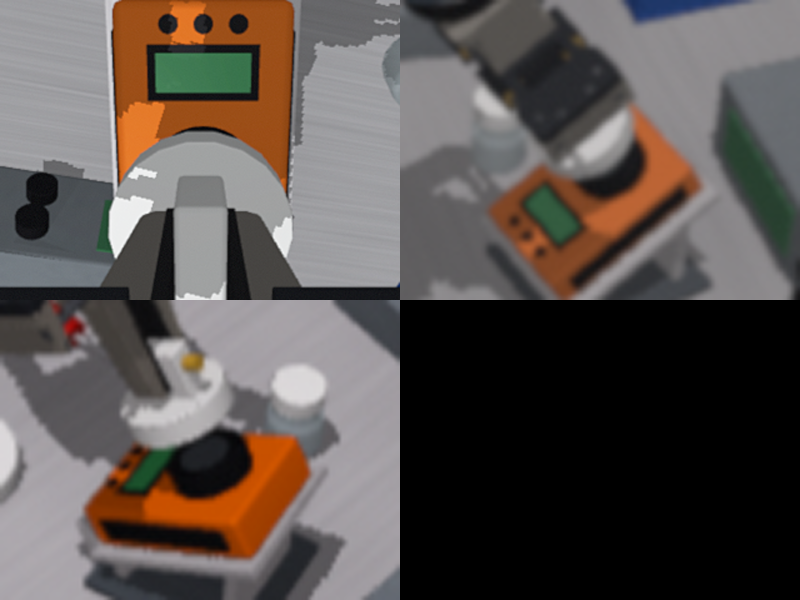

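The hood hangs square over the round head; in the wrist crop it spans 110–292 against the detector's 108–293. I'll lower it.

```bash
python3 steer.py '-1.7 0 10 0 0 0;0 0 10 0 0 0;0 0 10 0 0 0;0 0 0 0 0 0;0 0 0 0 0 0'|egrep 'ee_pos|ft'; python3 steer.py '0 0 4 0 0 0;0 0 4 0 0 0;0 0 0 0 0 0'|egrep 'ee_pos|ft';python3 steer.py '0 0 3 0 0 0;0 0 2 0 0 0;0 0 0 0 0 0'|egrep 'ee_pos|ft'; python3 -c "
from h import *
R=tilted(12.7);n=-R[:,2]
go(np.array([669.1,29.1,116.8])-n*29.1,R)"
```

```text
ee_pos: [674.3, 30.5, 105.3]
ft_force: [0.9, -0.4, -0.6]
ee_pos: [678.3, 31.2, 98.7]
ft_force: [0.2, -0.5, -0.8]
ee_pos: [680.6, 31.8, 94.4]
ft_force: [-0.7, 0.3, -1.5]
shift [-0.1 -0.1  3.8] rv [ 0.  0. -0.]
```

Free so far, with 3.8 mm predicted to the seat.

```bash
for k in 1; do python3 steer.py '0 0 1 0 0 0;0 0 1 0 0 0;0 0 0 0 0 0'|egrep 'ee_pos|ft'; python3 steer.py '0 0 1 0 0 0;0 0 .5 0 0 0;0 0 0 0 0 0'|egrep 'ee_pos|ft'; done
```

```text
ee_pos: [681.5, 31.9, 92.9]
ft_force: [0.1, 0.3, -1.3]
ee_pos: [682.2, 32.1, 91.6]
ft_force: [0.2, 0.2, -1.0]
```

```bash
python3 steer.py '0 0 .5 0 0 0;0 0 .5 0 0 0;0 0 0 0 0 0'|egrep 'ee_pos|ft'; python3 -c "
from h import *
R=tilted(12.7);n=-R[:,2]
go(np.array([669.1,29.1,116.8])-n*29.1,R);print(env.observe()['torque'])"
```

```text
ee_pos: [682.7, 32.2, 90.7]
ft_force: [0.0, -0.1, -0.7]
shift [ 0.  -0.  -0.5] rv [ 0.     0.    -0.001]
[ 0.02343082  0.32023103 -0.03877826]
```

```bash
python3 steer.py '0 0 .5 0 0 0;0 0 .5 0 0 0;0 0 0 0 0 0'|egrep 'ee_pos|ft'; python3 -c "
from h import *
o=env.observe();print(o['ft_force']@rot().as_matrix())";python3 steer.py '0 0 .5 0 0 0;0 0 .5 0 0 0;0 0 0 0 0 0'|egrep 'ee_pos|ft'
```

```text
ee_pos: [682.8, 32.2, 90.6]
ft_force: [-10.0, -2.3, 11.8]
[  3.4861441   -0.07669523 -15.28155026]
ee_pos: [682.9, 32.3, 90.5]
ft_force: [-20.1, -4.6, 24.3]
```

Firm contact within 0.5 mm of the predicted seat, so it is seated. I'll relax, release and back out along the tool axis.

```bash
python3 steer.py '0 0 -1 0 0 0;0 0 -.5 0 0 0;0 0 0 0 0 0'|egrep 'ee_pos|ft'; python3 steer.py '0 0 0 0 0 0;0 0 0 0 0 0;0 0 0 0 0 0;0 0 0 0 0 0;0 0 0 0 0 0;0 0 0 0 0 0' .6 |egrep 'ft|width'; python3 steer.py '0 0 -15 0 0 0;0 0 -25 0 0 0;0 0 -45 0 0 0;0 0 -45 0 0 0;0 0 -30 0 0 0;0 0 0 0 0 0;0 0 0 0 0 0'; python3 - <<'E'
from h import *
import pickle
pickle.dump(snap("wrist","q1"),open("/tmp/q1.pkl","wb"))
go([430.7,270.4,80],down(-9.25))
E
```

```text
ee_pos: [683.0, 32.2, 90.7]
ft_force: [-6.4, -2.5, 7.9]
ft_force: [-0.1, 0.5, -0.6]
width: 0.603
time: 22.0
ee_pos: [609.8, 15.6, 232.1]
eef_rot: [0.241, -0.107, 0.964, 0.027]
ft_force: [0.2, -0.1, -0.4]
width: 0.601
finger_force: 0.0
shift [175.5 287.6  77.7] rv [0.094 0.483 0.375]
```

View pics/q1.png

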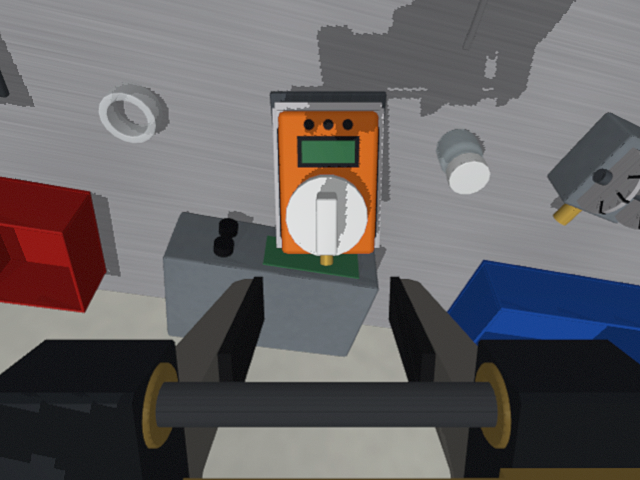

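The round hood sits square on its detector, centred at (327,216). I've used my ten pictures, so the rest is done by numbers. Next is the rect hood.

```bash
python3 steer.py '0 0 0 .019 .097 .075;0 0 0 .019 .097 .075;0 0 0 .019 .097 .075;0 0 0 .019 .097 .075;0 0 0 .018 .095 .075;0 0 0 0 0 0;0 0 0 0 0 0' |grep ee; python3 -c "
from h import *
go([430.7,270.4,60],down(-9.25))"
```

```text
ee_pos: [609.3, 15.9, 228.9]
eef_rot: [-0.001, 0.08, 0.997, -0.0]
shift [216.5 223.  169.2] rv [-0.    -0.002  0.002]
```

```bash
python3 steer.py '36 37 0 0 0 0;36 37 20 0 0 0;36 37 30 0 0 0;36 37 30 0 0 0;36 37 30 0 0 0;36 38 30 0 0 0;0 0 29 0 0 0;0 0 0 0 0 0;0 0 0 0 0 0;0 0 0 0 0 0' |grep ee; python3 -c "
from h import *
go([430.7,270.4,-15.1],down(-9.25))"
```

```text
ee_pos: [456.6, 236.7, 85.5]
eef_rot: [0.001, 0.081, 0.997, 0.0]
shift [ 31.2  29.  100.6] rv [ 0.001  0.002 -0.001]
```

```bash
python3 steer.py '31 29 15 0 0 0;0 0 20 0 0 0;0 0 0 0 0 0;0 0 0 0 0 0' |grep ee; python3 -c "
from h import *
go([430.7,270.4,-15.1],down(-9.25))"
```

```text
ee_pos: [430.6, 270.3, 50.2]
eef_rot: [0.001, 0.081, 0.997, 0.0]
shift [-0.   0.1 65.3] rv [ 0.     0.001 -0.001]
```

```bash
python3 steer.py '0 0 25 0 0 0;0 0 20 0 0 0;0 0 15 0 0 0;0 0 5 0 0 0;0 0 0 0 0 0;0 0 0 0 0 0' |egrep 'ee|ft'; python3 steer.py '0 0 0 0 0 0;0 0 0 0 0 0;0 0 0 0 0 0;0 0 0 0 0 0;0 0 0 0 0 0;0 0 0 0 0 0;0 0 0 0 0 0' 0 25
```

```text
ee_pos: [430.7, 270.8, -14.8]
eef_rot: [0.001, 0.081, 0.997, 0.0]
ft_force: [1.0, 0.3, -0.7]
time: 25.45
ee_pos: [429.7, 270.7, -15.8]
eef_rot: [0.0, 0.081, 0.997, -0.0]
ft_force: [0.4, -0.3, 1.1]
width: 0.171
finger_force: 25.0
```

```bash
python3 steer.py '0 0 -20 0 0 0;0 0 -40 0 0 0;0 0 -45 0 0 0;0 0 -45 0 0 0;0 0 0 0 0 0;0 0 0 0 0 0'; python3 - <<'E'
from h import *
R=tilted(4.85);n=-R[:,2];top=np.array([625.5,-336.9,116.8])
go(top+n*40,R)
E
```

```text
time: 26.05
ee_pos: [430.0, 270.9, 134.8]
eef_rot: [0.001, 0.081, 0.997, 0.0]
ft_force: [-0.2, -0.9, -0.3]
width: 0.172
finger_force: 25.0
shift [-272.6 -573.   -17.4] rv [-0.059 -0.484 -0.241]
```

```bash
python3 steer.py '-10 -25 -2 0 0 0;-19 -41 -2 0 0 0;-19 -41 -2 0 0 0;-19 -41 -2 0 0 0;-19 -41 -2 0 0 0;-19 -41 -2 0 0 0;-19 -41 -2 0 0 0;-19 -41 -2 0 0 0;-19 -41 -2 0 0 0;-19 -41 0 0 0 0;-19 -41 0 0 0 0;-19 -41 0 0 0 0;-19 -41 0 0 0 0;-19 -41 0 0 0 0;-10 -15 0 0 0 0;0 0 0 0 0 0'|egrep 'ee|wid'; python3 steer.py '0 0 0 -.015 -.121 -.06;0 0 0 -.015 -.121 -.06;0 0 0 -.015 -.121 -.06;0 0 0 -.014 -.121 -.061;0 0 0 0 0 0;0 0 0 0 0 0;0 0 0 0 0 0'; python3 - <<'E'
from h import *
R=tilted(4.85);n=-R[:,2];top=np.array([625.5,-336.9,116.8])
go(top+n*11,R)
E
```

```text
ee_pos: [600.0, -339.8, 149.0]
eef_rot: [-0.002, 0.082, 0.997, 0.0]
width: 0.174
time: 28.35
ee_pos: [602.1, -335.8, 151.8]
eef_rot: [0.224, -0.033, 0.974, 0.012]
ft_force: [0.6, 0.2, -1.4]
width: 0.173
finger_force: 25.0
shift [-5.2 -3.  30.6] rv [ 0.001 -0.036 -0.017]
```

```bash
python3 steer.py '-5 -3 12 0 -.036 -.017;0 0 14 0 0 0;0 0 0 0 0 0;0 0 0 0 0 0;0 0 0 0 0 0'|grep ee; python3 - <<'E'
from h import *
R=tilted(4.85);n=-R[:,2];top=np.array([625.5,-336.9,116.8])
go(top-n*29.5,R)
E
```

```text
ee_pos: [618.3, -337.7, 131.1]
eef_rot: [0.242, -0.042, 0.969, 0.011]
shift [ 0.4  0.1 45.5] rv [0.001 0.001 0.001]
```

```bash
python3 steer.py '0.4 0 14 0 0 0;0 0 14 0 0 0;0 0 0 0 0 0;0 0 0 0 0 0'|egrep 'ee_pos|ft'; python3 steer.py '0 0 3 0 0 0;0 0 3 0 0 0;0 0 0 0 0 0'|egrep 'ee_pos|ft';python3 steer.py '0 0 3 0 0 0;0 0 2 0 0 0;0 0 0 0 0 0'|egrep 'ee_pos|ft'; python3 -c "
from h import *
R=tilted(4.85);n=-R[:,2]
go(np.array([625.5,-336.9,116.8])-n*29.5,R)"
```

```text
ee_pos: [630.5, -336.3, 105.0]
ft_force: [-0.3, 0.0, -0.7]
ee_pos: [633.5, -336.5, 100.5]
ft_force: [0.5, -0.2, -0.9]
ee_pos: [635.9, -336.2, 96.0]
ft_force: [-0.8, 0.5, -1.3]
shift [-0.6  0.2  6.3] rv [0.001 0.001 0.001]
```

```bash
python3 steer.py '0 0 2.5 0 0 0;0 0 2 0 0 0;0 0 0 0 0 0'|egrep 'ee_pos|ft'; python3 steer.py '0 0 .5 0 0 0;0 0 .5 0 0 0;0 0 0 0 0 0'|egrep 'ee_pos|ft'; python3 steer.py '0 0 .5 0 0 0;0 0 .5 0 0 0;0 0 0 0 0 0'|egrep 'ee_pos|ft';  python3 -c "
from h import *
R=tilted(4.85);n=-R[:,2]
go(np.array([625.5,-336.9,116.8])-n*29.5,R)"
```

```text
ee_pos: [638.0, -336.0, 92.0]
ft_force: [-0.5, 1.1, -0.3]
ee_pos: [638.5, -336.1, 91.5]
ft_force: [0.0, 0.2, -0.7]
ee_pos: [638.9, -336.0, 90.5]
ft_force: [-0.3, 0.1, -0.7]
shift [-0.5  0.3 -0. ] rv [0.001 0.001 0.001]
```

```bash
python3 steer.py '0 0 .5 0 0 0;0 0 .5 0 0 0;0 0 0 0 0 0'|egrep 'ee_pos|ft';python3 steer.py '0 0 .5 0 0 0;0 0 .2 0 0 0;0 0 0 0 0 0'|egrep 'ee_pos|ft'
```

```text
ee_pos: [639.3, -336.0, 89.9]
ft_force: [-2.7, 1.1, 2.6]
ee_pos: [639.4, -336.0, 89.9]
ft_force: [-9.3, 2.8, 10.3]
```

Seated (contact 0.7 mm past the prediction, 14 N along the axis). I'll release and back out, then work out the valve.

```bash
python3 steer.py '0 0 -.6 0 0 0;0 0 0 0 0 0;0 0 0 0 0 0;0 0 0 0 0 0;0 0 0 0 0 0;0 0 0 0 0 0' .6 |egrep 'ft|width'; python3 steer.py '0 0 -15 0 0 0;0 0 -25 0 0 0;0 0 -45 0 0 0;0 0 -45 0 0 0;0 0 -30 0 0 0;0 0 0 0 0 0;0 0 0 0 0 0'; python3 - <<'E'
from h import *
import pickle
d=snap("wrist","q2");pickle.dump(d,open("/tmp/q2.pkl","wb"))
R=tilted(4.85);n=-R[:,2];x=-R[:,0];y=R[:,1];top=np.array([625.5,-336.9,116.8])
# seated check: roof (4 above head top) white outline at predicted place
I=d["frame"].astype(int);m=((I.min(2)>125)&(I.max(2)-I.min(2)<20)).astype(np.uint8)
pr=[top+4*n+a*x+b*y for a,b in((-28,-40),(-28,40),(28,40),(28,-40))]
P=proj(d,pr);print("pred",np.round(P,1).tolist())
M=np.zeros_like(m);cv2.fillConvexPoly(M,np.int32(P.mean(0)+(P-P.mean(0))*1.3),1)
c=max(cv2.findContours(m*M,0,1)[0],key=cv2.contourArea);print("seen",np.round(cv2.boxPoints(cv2.minAreaRect(c)),1).tolist(),cv2.contourArea(c))
o=(I[...,0]>I[...,2]+80)&(I[...,0]>150)
print("orange cols by row",[(r,*(np.where(o[r])[0][[0,-1]])) for r in range(int(P[0,1])-60,int(P[2,1])+10,10) if o[r].any()])
go([560,270,230],down(0))
E
```

```text
ft_force: [-0.1, 0.6, 0.4]
width: 0.602
time: 32.65
ee_pos: [564.2, -342.9, 232.0]
eef_rot: [0.243, -0.042, 0.969, 0.01]
ft_force: [0.1, -0.4, -0.9]
width: 0.602
finger_force: 0.0
pred [[279.5, 182.6], [378.7, 182.7], [376.5, 249.2], [281.4, 249.1]]
seen [[257.79998779296875, 249.1999969482422], [264.1000061035156, 170.89999389648438], [396.0, 181.39999389648438], [389.79998779296875, 259.70001220703125]] 8189.0
orange cols by row [(122, np.int64(280), np.int64(378)), (132, np.int64(280), np.int64(378)), (142, np.int64(281), np.int64(377)), (152, np.int64(281), np.int64(377)), (162, np.int64(281), np.int64(377)), (172, np.int64(281), np.int64(364)), (252, np.int64(285), np.int64(372))]
shift [-42.5 610.4  23.4] rv [0.021 0.49  0.084]
```

```bash
python3 steer.py '0 0 -10 .005 .122 .021;0 0 0 .005 .122 .021;0 0 0 .005 .123 .021;0 0 0 .005 .123 .021;-10 45 0 0 0 0;-10 45 0 0 0 0;-10 45 0 0 0 0;-5 45 0 0 0 0;0 45 0 0 0 0;0 45 0 0 0 0;0 45 0 0 0 0;0 45 0 0 0 0;0 45 0 0 0 0;0 45 0 0 0 0;0 45 0 0 0 0;0 45 0 0 0 0;0 40 0 0 0 0;0 0 0 0 0 0;0 0 0 0 0 0;0 0 0 0 0 0'|egrep 'time|ee|eef'; python3 sv.py v1; python3 - <<'E'
from h import *
import pickle
# hood check, higher threshold
d=pickle.load(open("/tmp/q2.pkl","rb"));I=d["frame"].astype(int)
for t in (165,185):
    m=((I.min(2)>t)&(I.max(2)-I.min(2)<20)).astype(np.uint8);M=np.zeros_like(m);M[165:262,262:395]=1
    c=max(cv2.findContours(m*M,0,1)[0],key=cv2.contourArea);print(t,cv2.minAreaRect(c),cv2.contourArea(c))
d=pickle.load(open("/tmp/v1.pkl","rb"));I=d["frame"].astype(int)
print("expect grip",proj(d,[(572,330,120)]),"valve",proj(d,[(621,307,60)]))
m=(I.max(2)<35).astype(np.uint8)
n,l,st,c=cv2.connectedComponentsWithStats(m)
print([(s.tolist(),np.round(q).tolist()) for s,q in zip(st[1:],c[1:]) if s[4]>80])
E
```

```text
time: 34.7
ee_pos: [593.9, 236.2, 239.0]
eef_rot: [-0.001, -0.0, 1.0, -0.0]
165 ((324.5038757324219, 210.3834686279297), (101.9767074584961, 87.55138397216797), 1.9091522693634033) 5656.5
185 ((306.0, 209.5), (89.0, 60.0), 90.0) 3580.0
expect grip [[446.00534895 191.84678659]] valve [[400.95808841 232.79489059]]
[([423, 171, 37, 41, 918], [441.0, 191.0]), ([142, 223, 19, 103, 946], [151.0, 275.0]), ([69, 232, 53, 36, 372], [97.0, 250.0]), ([218, 277, 46, 106, 2760], [242.0, 336.0]), ([389, 277, 47, 106, 2773], [410.0, 336.0]), ([0, 340, 189, 140, 15375], [92.0, 412.0]), ([464, 340, 176, 138, 16004], [555.0, 407.0])]
```

```bash
python3 steer.py '0 40 0 0 0 0;0 40 0 0 0 0;0 40 0 0 0 0;0 0 0 0 0 0;0 0 0 0 0 0'|egrep 'ee_'; python3 sv.py v2; cat > vm.py <<'E'
from h import *
import pickle,sys
def meas(names,expect):
    F=[]
    for n in names:
        d=pickle.load(open(f"/tmp/{n}.pkl","rb"));I=d["frame"].astype(int)
        out=[]
        for nm,m,X in (("grip",I.max(2)<40,expect[0]),("brass",(I[...,0]>I[...,2]+45)&(I[...,0]>80)&(I[...,1]>I[...,2]+25),expect[1])):
            p=proj(d,[X])[0];k,l,st,c=cv2.connectedComponentsWithStats(m.astype(np.uint8))
            i=min((i for i in range(1,k) if st[i,4]>40),key=lambda i:np.linalg.norm(c[i]-p))
            cc=max(cv2.findContours((l==i).astype(np.uint8),0,1)[0],key=cv2.contourArea)
            r=cv2.minAreaRect(cc);B=cv2.boxPoints(r)
            e=[(B[j]+B[(j+1)%4])/2 for j in range(4)];a=(0,2) if np.linalg.norm(e[0]-e[2])>np.linalg.norm(e[1]-e[3]) else (1,3)
            print(n,nm,st[i].tolist(),np.round(c[i],1),"exp",np.round(p),"rect",np.round(r[1],1))
            q=sorted([e[a[0]],e[a[1]]],key=lambda v:v[1]);out+= [c[i],q[0],q[1]]
        F.append((d,out))
    R=[ray(d,o) for d,o in F]
    for i,nm in enumerate(("grip c","grip near","grip far","brass c","brass near","brass far")):
        X,m=tri([(c,v[i]) for c,v in R]);print(nm,np.round(X,1),round(m,1))
meas(sys.argv[1:],[(572,330,120),(675,282,40)])
E
python3 vm.py v1 v2; python3 - <<'E'
from h import *
import pickle
d=pickle.load(open("/tmp/q2.pkl","rb"));I=d["frame"].astype(int)
for r in range(185,250,10):
    row=I[r].min(1); print(r,[(int(c),int(row[c])) for c in range(266,400) if abs(row[c]-row[c-1])>25])
E
```

```text
ee_pos: [594.3, 356.3, 239.9]
v1 grip [423, 171, 37, 41, 926] [441.  190.9] exp [446. 192.] rect [22.6 47.8]
v1 brass [382, 269, 20, 24, 227] [389.6 278.2] exp [371. 278.] rect [16.  23.7]
v2 grip [279, 170, 22, 41, 753] [288.9 189.7] exp [295. 191.] rect [21.3 38.6]
v2 brass [271, 269, 19, 23, 340] [279.9 280. ] exp [256. 277.] rect [15.6 22.4]
grip c [570.9 325.5 121.6] 0.1
grip near [553.8 329.2 142.2] 0.1
grip far [590.9 320.6  99.1] 0.1
brass c [684.  304.6  20.3] 1.5
brass near [670.2 307.6  26.9] 0.6
brass far [696.1 302.9  26.9] 0.1
185 [(325, 154), (349, 203), (376, 193), (377, 66), (378, 37), (379, 91), (380, 122), (393, 132)]
195 [(317, 174), (318, 112), (349, 185), (350, 226), (376, 183), (377, 44), (378, 73), (379, 121), (392, 120), (393, 146)]
205 [(318, 217), (337, 161), (338, 134), (347, 188), (348, 228), (375, 196), (376, 100), (377, 28), (378, 81), (379, 119)]
215 [(318, 214), (337, 163), (338, 137), (347, 188), (348, 227), (375, 189), (376, 62), (378, 101)]
225 [(318, 215), (337, 162), (338, 136), (347, 188), (348, 226), (375, 185), (376, 46), (377, 73), (378, 118)]
235 [(318, 215), (337, 157), (340, 189), (341, 228), (375, 124), (376, 51), (377, 107), (378, 160)]
245 [(318, 213), (374, 181), (375, 132), (376, 180)]
```

Valve: grip centre (571,325.5,121), yaw about -11°, so the pivot is near (624.8,315). The hood's edges are parallel to the predicted outline, so it sits square. I'll go to the grip.

```bash
python3 steer.py '0 0 0 0 0 .096;20 -20 20 0 0 .096;0 0 30 0 0 0;0 0 0 0 0 0;0 0 0 0 0 0'|egrep 'ee'; python3 -c "
from h import *
go([571,325.5,71],down(-11))"
```

```text
ee_pos: [572.8, 337.8, 190.8]
eef_rot: [-0.0, 0.096, 0.995, 0.0]
shift [ -0.6 -12.5 119.8] rv [ 0.001 -0.001 -0.   ]
```

```bash
python3 steer.py '0 -12.5 15 0 0 0;0 0 35 0 0 0;0 0 35 0 0 0;0 0 25 0 0 0;0 0 10 0 0 0;0 0 0 0 0 0;0 0 0 0 0 0'|egrep 'ee_|ft'; python3 steer.py '0 0 0 0 0 0;0 0 0 0 0 0;0 0 0 0 0 0;0 0 0 0 0 0;0 0 0 0 0 0;0 0 0 0 0 0;0 0 0 0 0 0' 0 12
```

```text
ee_pos: [571.4, 327.6, 72.2]
ft_force: [-0.4, -0.0, 0.4]
time: 37.2
ee_pos: [570.1, 327.3, 70.5]
eef_rot: [-0.0, 0.095, 0.995, 0.001]
ft_force: [-0.1, 1.9, 2.9]
width: 0.173
finger_force: 12.0
```

```bash
python3 steer.py '-6.8 0 -5.2 0 0 0;-7.2 0 -4.4 0 0 0;0 0 0 0 0 0'|egrep 'ee_|ft|wid'; python3 steer.py '-7.7 0 -3.7 0 0 0;-8 0 -2.9 0 0 0;-8.2 0 -2.1 0 0 0;0 0 0 0 0 0'|egrep 'ee_|ft|wid'; python3 steer.py '-8.4 0 -1.3 0 0 0;-8.5 0 -.4 0 0 0;0 0 0 0 0 0;0 0 0 0 0 0'|egrep 'ee_|ft|wid'; python3 sv.py v3; python3 - <<'E'
from h import *
o=env.observe();r=rot();print(r.inv().apply(o["ft_force"]),o["torque"])
E
```

```text
ee_pos: [585.3, 324.4, 80.6]
ft_force: [0.2, 1.9, -0.1]
width: 0.174
ee_pos: [608.5, 320.2, 89.0]
ft_force: [0.6, 4.3, -1.7]
width: 0.173
ee_pos: [624.7, 317.2, 90.7]
ft_force: [1.4, 6.0, -1.2]
width: 0.175
[-0.63401519  5.39098347  0.51552961] [ 0.97854937 -0.25310223  0.06619441]
```

```bash
python3 steer.py '0 0 0 0 0 0;0 0 0 0 0 0;0 0 0 0 0 0;0 0 0 0 0 0;0 0 0 0 0 0;0 0 0 0 0 0' .6|egrep 'ft|wid'; python3 steer.py '0 0 -15 0 0 0;0 0 -35 0 0 0;0 0 -45 0 0 0;0 -45 -40 0 0 0;-20 -20 -10 0 0 0;0 0 0 0 0 0;0 0 0 0 0 0'|egrep 'ee_'; python3 sv.py v4; python3 steer.py '0 45 0 0 0 0;0 45 0 0 0 0;0 40 0 0 0 0;0 0 0 0 0 0;0 0 0 0 0 0'|egrep 'time|ee_'; python3 sv.py v5; sed -i 's/(572,330,120)/(625,316,140)/' vm.py; python3 vm.py v4 v5
```

```text
ft_force: [0.6, -0.1, 0.6]
width: 0.594
ee_pos: [632.8, 256.1, 229.5]
time: 40.2
ee_pos: [655.9, 385.3, 226.9]
v4 grip [392, 181, 38, 28, 689] [407.6 192.8] exp [407. 201.] rect [36.5 24.7]
v4 brass [375, 225, 18, 26, 411] [383.5 237.2] exp [361. 239.] rect [16.1 25.6]
v5 grip [207, 184, 35, 28, 547] [226.3 195.6] exp [226. 205.] rect [24.2 35.9]
v5 brass [247, 228, 18, 26, 429] [255.5 240.1] exp [228. 241.] rect [25. 17.]
grip c [619.1 317.8 139.1] 0.2
grip near [625.9 314.6  72.4] 0.2
grip far [614.3 319.7 190.6] 0.3
brass c [682.  305.5  26.5] 0.0
brass near [669.6 308.2  25.2] 0.2
brass far [695.1 302.6  27.8] 0.1
```

```bash
python3 - <<'E'
from h import *
S=snap("scene","s9");E_=snap("side","e9")
res={}
for tag,fs,fe,X in (("start",cv2.imread("pics/scene0.png")[:,:,::-1],cv2.imread("pics/side0.png")[:,:,::-1],(571,326,120)),("now",S["frame"],E_["frame"],(622,317,140))):
    rr=[]
    for nm,d,f in(("scene",S,fs),("side",E_,fe)):
        I=f.astype(int).max(2);p=proj(d,[X])[0];x,y=np.int32(p)-20
        sub=I[y:y+40,x:x+40];m=(sub<55).astype(np.uint8)
        k,l,st,c=cv2.connectedComponentsWithStats(m);i=min((i for i in range(1,k) if st[i,4]>15),key=lambda i:np.linalg.norm(c[i]-20))
        # darkness-weighted centroid & axis near blob
        w=np.where(cv2.dilate((l==i).astype(np.uint8),np.ones((3,3)))>0,np.clip(90-sub,0,80),0).astype(np.float32)
        M=cv2.moments(w);cx,cy=M["m10"]/M["m00"]+x,M["m01"]/M["m00"]+y
        ang=.5*np.arctan2(2*M["mu11"],M["mu20"]-M["mu02"])
        print(tag,nm,st[i].tolist(),"exp",np.round(p,1),"cen",round(cx,2),round(cy,2),"axis deg",round(np.degrees(ang),1))
        c0,v=ray(d,[(cx,cy)]);rr.append((c0,v[0]))
    res[tag]=tri(rr);print(tag,res[tag])
D=res["now"][0]-res["start"][0];print("disp",D,np.hypot(*D[:2]))
u=np.array([np.cos(np.radians(-11)),np.sin(np.radians(-11)),0]);piv=np.array([624.8,315,55])
for ph in(.7,.15,.1,.05,0,-.05,-.1):
    ax=-np.sin(ph)*u+[0,0,np.cos(ph)]
    o=[]
    for d in(S,E_):
        q=proj(d,[piv+ax*62,piv+ax*105]);v=q[1]-q[0];o.append(round(np.degrees(np.arctan2(v[1],v[0]))%180,1))
    print(ph,"axis scene,side",o)
E
```

```text
start scene [16, 13, 10, 16, 90] exp [392.1 178.2] cen 392.51 178.25 axis deg 70.8
start side [15, 16, 12, 11, 56] exp [292.1 157.6] cen 292.37 157.72 axis deg 43.0
start (array([571.76859383, 326.79438161, 119.4459757 ]), np.float64(0.4142985423244296))
now scene [17, 13, 8, 16, 102] exp [405.9 182.7] cen 405.22 182.55 axis deg -81.0
now side [17, 15, 5, 14, 58] exp [310.4 150.4] cen 309.35 151.21 axis deg 86.2
now (array([619.03716715, 318.03911779, 137.75749722]), np.float64(0.4210046497627921))
disp [47.26857332 -8.75526382 18.31152151] 48.0725770955467
0.7 axis scene,side [np.float64(70.1), np.float64(40.0)]
0.15 axis scene,side [np.float64(91.9), np.float64(78.3)]
0.1 axis scene,side [np.float64(94.4), np.float64(82.1)]
0.05 axis scene,side [np.float64(97.1), np.float64(85.8)]
0 axis scene,side [np.float64(100.0), np.float64(89.5)]
-0.05 axis scene,side [np.float64(103.0), np.float64(93.2)]
-0.1 axis scene,side [np.float64(106.2), np.float64(96.8)]
```

The cameras agree that the grip moved 48–49 mm instead of 54.8, so the lever is about 0.07 rad short. I'll regrasp and mend by about 6 mm.

```bash
python3 -c "
from h import *
go([619.3,317.8,226],down(-11))"; 
```

```text
shift [ 24.4 -71.3   2.2] rv [ 0.    -0.001  0.   ]
```

```bash
python3 steer.py '12 -36 0 0 0 0;12.4 -35.3 0 0 0 0;0 0 30 0 0 0;0 0 30 0 0 0;0 0 0 0 0 0;0 0 0 0 0 0;0 0 0 0 0 0'|egrep ee_; python3 -c "
from h import *
go([619.3,317.8,83],down(-11))"
```

```text
ee_pos: [620.8, 318.9, 170.4]
shift [ 1.4 -1.5 87.4] rv [0.002 0.001 0.   ]
```

```bash
python3 steer.py '1.2 -1 30 0 0 0;0 0 30 0 0 0;0 0 20 0 0 0;0 0 7 0 0 0;0 0 0 0 0 0;0 0 0 0 0 0;0 0 0 0 0 0'|egrep 'ee_|ft'; python3 steer.py '0 0 0 0 0 0;0 0 0 0 0 0;0 0 0 0 0 0;0 0 0 0 0 0;0 0 0 0 0 0;0 0 0 0 0 0;0 0 0 0 0 0' 0 15|egrep 'ee_|ft|wid'; python3 steer.py '-2 0 0 0 0 0;-2 0 0 0 0 0;-2 0 0 0 0 0;0 0 0 0 0 0;0 0 0 0 0 0'|egrep 'ee_|ft|wid';python3 steer.py '0 0 0 0 0 0;0 0 0 0 0 0;0 0 0 0 0 0;0 0 0 0 0 0;0 0 0 0 0 0;0 0 0 0 0 0' .6|egrep 'ft|wid'; python3 steer.py '0 0 -15 0 0 0;0 0 -35 0 0 0;0 0 -45 0 0 0;0 -45 -40 0 0 0;-20 -20 -10 0 0 0;0 0 0 0 0 0;0 0 0 0 0 0'|egrep 'ee_'; python3 sv.py v6; python3 steer.py '0 45 0 0 0 0;0 45 0 0 0 0;0 40 0 0 0 0;0 0 0 0 0 0;0 0 0 0 0 0'|egrep 'time|ee_'; python3 sv.py v7;python3 vm.py v6 v7;  python3 - <<'E'
from h import *
S=snap("scene");E_=snap("side");rr=[]
for nm,d in(("scene",S),("side",E_)):
    I=d["frame"].astype(int).max(2);p=proj(d,[(624,317,140)])[0];x,y=np.int32(p)-20
    sub=I[y:y+40,x:x+40];m=(sub<55).astype(np.uint8)
    k,l,st,c=cv2.connectedComponentsWithStats(m);i=min((i for i in range(1,k) if st[i,4]>15),key=lambda i:np.linalg.norm(c[i]-20))
    w=np.where(cv2.dilate((l==i).astype(np.uint8),np.ones((3,3)))>0,np.clip(90-sub,0,80),0).astype(np.float32)
    M=cv2.moments(w);ang=.5*np.arctan2(2*M["mu11"],M["mu20"]-M["mu02"])
    q=(M["m10"]/M["m00"]+x,M["m01"]/M["m00"]+y);print(nm,q,np.degrees(ang));c0,v=ray(d,[q]);rr.append((c0,v[0]))
X=tri(rr);print(X,X[0]-[571.77,326.79,119.45])
E
```

```text
ee_pos: [619.5, 318.6, 83.3]
ft_force: [0.3, 0.4, 0.6]
ee_pos: [618.5, 318.4, 81.5]
ft_force: [0.4, 2.8, -0.3]
width: 0.176
ee_pos: [623.8, 317.4, 81.5]
ft_force: [-2.0, 4.7, 0.8]
width: 0.176
ft_force: [0.2, -0.5, 0.6]
width: 0.599
ee_pos: [633.3, 256.4, 220.7]
time: 44.8
ee_pos: [656.4, 385.5, 218.1]
v6 grip [393, 186, 35, 31, 780] [408.7 201.1] exp [408. 203.] rect [29.8 33.1]
v6 brass [376, 227, 18, 26, 435] [384.1 239.1] exp [361. 240.] rect [25. 17.]
v7 grip [204, 190, 36, 30, 711] [222.9 204. ] exp [222. 206.] rect [29. 35.]
v7 brass [245, 229, 18, 27, 450] [253.7 241.9] exp [226. 243.] rect [26. 17.]
grip c [623.8 316.5 139. ] 0.2
grip near [625.4 328.2 141.2] 0.4
grip far [621.3 304.9 143.9] 0.4
brass c [682.  305.4  25.9] 0.1
brass near [669.7 307.9  24.6] 0.5
brass far [693.9 303.2  30.9] 0.1
scene (np.float64(406.4354731965586), np.float64(183.4268696227664)) -77.0273813900468
side (np.float64(310.9403755868545), np.float64(151.124882629108)) 89.15344637981353
(array([623.47389189, 317.47538974, 137.56390105]), np.float64(0.5311220581997745)) [51.70389189 -9.31461026 18.11390105]
```

The lever now stands within about 0.02 rad of upright by all the measures, so I'm handing in.

```bash
python3 -c "
from bench import env
print(env.sign_off())"
```

```text
the job is handed in; nothing more can be done
None
```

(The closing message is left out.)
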